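Seat the laptop's memory and start the test

ROBOT

A 6-joint arm with a two-finger parallel gripper is mounted at the origin on the work surface. World frame = base frame: x ahead of the robot, y to its left, z up, the work surface at z = 0. Lengths are in m, angles in rad, forces in N, time in s.
With the tool pointing down it reaches from about 0.35 to 0.775 m from the base axis. Payload 5.5 kg.
Tool frame: the origin (TCP) lies at the very end of the fingers, on their centre line; the grasp point (between the pads) lies env.hold_point_z behind it (env.hold_point_z is the distance from the TCP to the grasp point, in m); z points along the fingers, y is the line along which they close (so a half turn about z gives the same grasp; the last joint's range is limited). The gripper opens to 85 mm and grips with 20 to 120 N. Pads are 22 mm wide; open, the fingers measure 114 mm over their backs; the gripper's body (76 mm by 85 mm) begins 54 mm behind the grasp point. The pads swing forward as they close: fully open they stand 13 mm farther back than shut.
Start: joints at [1.094, 0.313, 0.046, 1.304, 0, 1.431], TCP at [0.19, 0.543, 0.206] pointing down, gripper open.
Joint ranges: [-2.76, 2.76], [-0.86, 1.69], [-1.03, 1.26], [-2.2, 2.34], [-1.47, 1.5], [-3.14, 3.14]. Speed limits (rad/s): [2.57, 2.57, 3.14, 3.14, 3.14, 3.14].

INTERFACE

Orientations are given as a unit quaternion [w, x, y, z].
In Python, from workcell import env gives the robot as it stands.
- The arm moves only by the tool carry_out, never from a script. Its argument "steps" is a list of rows, each a list of 3 entries, a list of its own where there are three numbers: the turn, a rotation vector about the tool's x, y, z in degrees, then the shift along the tool's x, y, z in cm, then the closure in counts, from 0 (fully open) to 255 (shut). A call has exactly 8 rows; each row is the pose to reach, as a shift and turn from the pose commanded when the call began, along the tool's axes at that moment; what a row does not reach only later rows make up. A row lasts 1/8 s, in which the tool goes at most 62.5 mm and 10.7 degrees, less where a joint would pass 70% of its speed; a pose out of reach is approached as far as the arm can. A call with a gripper value outside its range is refused whole. The fingers move at their own pace and stop on an object; "force" is the grip in N (left out, the last holds). Time passes only in rows, so rows that repeat a pose let the fingers close, or fill a call up. It gives the time, the measured TCP pose, the force, the opening and the grip force at its end, in the units of the state.
- env.get_state(): the state, without advancing time (a new reading comes with each control period).
- env.read_camera(name): name is "scene" or "top" or "wrist"; returns (picture, depth): 384x512x3 uint8, red, green, blue; 384x512 float32, m along the optical axis (not along the pixel's ray), 0 where there is no reading.
- env.get_calibration(name): a dict with "fx", "fy", "cx", "cy" (pixels), "origin" and "orientation" of the camera in the world. Camera axes: x right, y up, looking along -z (the intrinsics and any distortion apply to the point x, -y, -z); pixel columns grow to the right and rows downward; lengths in m; the calibration is good to about 2 mm. The wrist camera is an equidistant fisheye: a pixel r from the principal point sees the ray r / f radians off the axis. A picture is of the moment at which its call begins: read the wrist's pose just before it. get_calibration takes no time and is no camera call; for the wrist camera it gives the pose at the moment of the call.
- env.hand_in(): hands the job in; it is judged then, once.
The state is a dict: "clock": time; "joint_pos": joint angles; "qvel": joint speeds; "tau": joint torques, N m; "tcp_pos": TCP position; "orientation": TCP orientation; "wrist_force": force on the tool from outside, world axes, zero at the start; "ft_torque": the same for the moment, N m; "finger_gap": finger opening in m; "grip_force": force on a finger pad.
Only numpy, scipy, OpenCV 4.12 (cv2) and the standard library are available. Lean on these libraries where they do the work, as an engineer would, in place of code of your own. Each camera call takes 0.05 s, during which the arm holds its last target. There are 200 camera calls.

TASK

In the opened laptop, press the raised memory module with the blue sticker down flat into its socket, then the one with the orange sticker, and then press the green button fully down, keep it down for a full second to start the test, and let it go. Do it all with closed fingers by pressing only: do not press the red button, do not lift or push the switch boxes about, and leave the other things on the bench where they are.

Things in the scene. Friction and masses are not known exactly. Their poses are not given: they have to be found in the camera images.
- laptop: opened laptop lying bottom-up, its cover off, fixed to the bench: black pan 235 (x) x 340 (y) x 18 mm high; origin under its centre, z = 0 on the work surface. Its own +x side holds the two fans and copper pipes, its -x side the flat black battery (16 mm high). Nothing of it stands higher than 18 mm, apart from the memory modules and their sockets, and the steel cup on the battery.
- blue_socket: fixed socket in the laptop for the module with the blue sticker. Origin mid-length, 10 mm straight below the hinge line, 9 mm above the bench. y axis along the 74 mm hinge; the module lies on its -x side. Connector strip (x +2 to +11 mm) and steel clips (y = +-36.5 mm) reach 21 mm above the bench. The two sockets lie side by side along y, centres 104 mm apart, same way round, either on the left.
- blue_module (a joint): how far the memory module with the blue sticker is pressed down, rad: 0 = standing up at 0.55 rad (32 degrees) to the bench, 0.55 = lying flat in its socket against the stop. It starts between 0 and 0.15. The hinge is stiff and stays where it is left (about 4 N straight down at the press point moves it).
- blue_press (a point): point to press: upper face of the module with the blue sticker, 21 mm from its hinge, mid-length; moves with it; z axis out of the face, x axis towards the hinge. Module: green board 30 (hinge to free edge) x 67.6 x 4 mm, hinge line 19 mm above the bench, free edge up to 16 mm higher than that. Flat, its face and this point are 21 mm above the bench, level with the socket.
- orange_socket: fixed socket in the laptop for the module with the orange sticker. Origin mid-length, 10 mm straight below the hinge line, 9 mm above the bench. y axis along the 74 mm hinge; the module lies on its -x side. Connector strip (x +2 to +11 mm) and steel clips (y = +-36.5 mm) reach 21 mm above the bench. The two sockets lie side by side along y, centres 104 mm apart, same way round, either on the left.
- orange_module (a joint): how far the memory module with the orange sticker is pressed down, rad: 0 = standing up at 0.55 rad (32 degrees) to the bench, 0.55 = lying flat in its socket against the stop. It starts between 0 and 0.15. The hinge is stiff and stays where it is left (about 4 N straight down at the press point moves it).
- orange_press (a point): point to press: upper face of the module with the orange sticker, 21 mm from its hinge, mid-length; moves with it; z axis out of the face, x axis towards the hinge. Module: green board 30 (hinge to free edge) x 67.6 x 4 mm, hinge line 19 mm above the bench, free edge up to 16 mm higher than that. Flat, its face and this point are 21 mm above the bench, level with the socket.
- start_box: loose pale grey switch box of the test rig, 66 x 66 x 40 mm, 0.6 kg, standing on the bench with the round green button on its top; origin under its centre. It is not fixed down. It stands to the left or right of the laptop.
- start_top (a point): centre of the top face of the round green button (32 mm across), 62 mm above the work surface when up; moves with the button. A black collar 48 mm across round it reaches 52 mm. This button is to be pressed.
- start (a joint): how far the green button is pressed, m: 0 = up, 0.006 = fully down (5 N). Springs back up when let go.
- stop_box: loose pale grey switch box of the test rig, 66 x 66 x 40 mm, 0.6 kg, standing on the bench with the round red button on its top; origin under its centre. It is not fixed down. It stands to the left or right of the laptop.
- stop_top (a point): centre of the top face of the round red button (32 mm across), 62 mm above the work surface when up; moves with the button. A black collar 48 mm across round it reaches 52 mm. This button is not to be pressed.
- stop (a joint): how far the red button is pressed, m: 0 = up, 0.006 = fully down (5 N). Springs back up when let go.
- screw_jar: loose glass jar with a white cap, about 52 mm across, 55 mm tall; origin under its centre. A bystander.
- screw_cup: loose small steel cup for screws standing on the laptop's battery, 38 mm across, 22 mm tall, foot 16 mm above the work surface; origin under its centre. A bystander.
- screwdriver: loose black-handled screwdriver lying on the bench, about 160 mm long, 26 mm high; origin under its middle. A bystander.
- pry_tool: loose flat dark-blue plastic pry tool, 104 x 22 x 5 mm, lying on the bench; origin under the middle of its shaft. A bystander.
- glue_bottle: loose white bottle with a blue cap, 32 mm across, 90 mm tall, upright; origin under its centre. A bystander.
- heat_sink: loose finned aluminium heat sink, 50 x 50 x 22 mm; origin under its centre. A bystander.

How it is judged:
On the way, in this order (a step that is already met when the one before it is completed fails the run):
1. the blue module is pressed flat, the orange one not yet (value of joint blue_module above 0.48 rad and value of joint orange_module below 0.3 rad), for 0.1 s.
2. the orange module is pressed flat too (value of joint each of blue_module, orange_module above 0.48 rad), for 0.1 s.
3. the green button is held down for a good 0.8 s with both modules flat (all of step 2 and value of joint start above 0.004 m), for 0.8 s.
At the end, for the whole second after the job is handed in: Both memory modules lie flat (joint above 0.48 of 0.55 rad, about 2 mm at the free edge), both buttons are up again (less than 1.5 mm in), and the switch boxes and all other loose things are at rest within 25 mm of where they began (all of step 2 and value of joint each of start, stop below 0.0015 m and distance of each of start_box, stop_box, screw_jar, screw_cup, screwdriver, pry_tool, glue_bottle, heat_sink from where it was at the start of the episode below 0.025 m and linear speed of each of start_box, stop_box, screw_jar, screw_cup, screwdriver, pry_tool, glue_bottle, heat_sink below 0.02 m/s); the robot touches nothing.
It fails at once if the orange module is pressed down before the blue one is seated (value of joint orange_module above 0.3 rad and not (value of joint blue_module above 0.48 rad)).
It fails at once if the green button is pressed before both modules are seated (value of joint start above 0.003 m and not (value of joint each of blue_module, orange_module above 0.48 rad)).
It fails at once if the red button is pressed (value of joint stop above 0.003 m).
It fails at once if a switch box is lifted off the bench or tipped (height (world z) of any of start_box, stop_box above 0.01 m or angle between any of start_box, stop_box's own z axis and vertical above 0.25 rad).
It fails at once if a switch box or another loose thing is moved more than 25 mm (distance of any of start_box, stop_box, screw_jar, screw_cup, screwdriver, pry_tool, glue_bottle, heat_sink from where it was at the start of the episode above 0.025 m).
It also fails if it takes over 48 s, if anything falls off the work surface, if the arm or the gripper's body presses on something with over 40 N, if the wrist force passes 120 N, or if a joint passes its speed limit or range.

## Working session

There is one attempt and no reset: what is moved stays moved. The work goes in short steps, Python scripts to look and compute and a tool call to move; the robot and the scene stay as the last step left them, time stands still between calls to the robot, and variables do not carry over. Pictures are saved under pics/ and viewed, at most 10 in all, crops included, and the job is handed in when it is done.

Besides the shell and the picture viewer there is one more tool, called as name(argument=value, ...) on one line, values as JSON. carry_out: Moves the arm, as the interface text tells. Its arguments: {"type":"object","properties":{"steps":{"type":"array","items":{"type":"array"}},"force":{"type":"number"}},"required":["steps"]}

```bash
mkdir -p pics; cat > h.py <<'E'
import numpy as np, cv2
from workcell import env
from scipy.spatial.transform import Rotation as R
def q(o): return R.from_quat([o[1],o[2],o[3],o[0]])
def snap(n,f):
    p,d=env.read_camera(n); cv2.imwrite('pics/'+f+'.png',p[:,:,::-1]); np.save(f+'.npy',d); return p,d
def world(n,d):
    c=env.get_calibration(n); v,u=np.mgrid[:384,:512]
    P=np.stack([(u-c['cx'])/c['fx']*d,-(v-c['cy'])/c['fy']*d,-d],-1)
    return P@q(c['orientation']).as_matrix().T+np.array(c['origin'])
E
python3 - <<'E'
from h import *
for n in('top','scene'):
    p,d=snap(n,n+'1'); np.save(n+'W.npy',world(n,d)); c=env.get_calibration(n); print(n,c)
s=env.get_state(); print(s,env.hold_point_z)
E
```

```text
top {'fx': 491.93875705352684, 'fy': 491.93875705352684, 'cx': 248.39352265836465, 'cy': 196.92230104451494, 'origin': array([ 0.45590837, -0.00197198,  1.60634774]), 'orientation': array([ 0.71597672,  0.02619967, -0.02878583, -0.69703823])}
scene {'fx': 365.03695294730665, 'fy': 365.03695294730665, 'cx': 253.21290349567556, 'cy': 190.82684407870354, 'origin': array([ 1.11502087, -0.08509321,  0.78622396]), 'orientation': array([0.7093893 , 0.24619459, 0.20551905, 0.62762805])}
{'clock': 0.1, 'joint_pos': array([1.09440088e+00, 3.13934048e-01, 4.51064386e-02, 1.30358083e+00,
       2.19769529e-05, 1.43117763e+00]), 'qvel': array([ 0.00033195, -0.00163657,  0.00227267, -0.00046058, -0.00084626,
       -0.00133278]), 'tau': array([ 2.60292953e-03, -4.81724775e+01,  2.99245727e+01,  1.26670193e-02,
       -8.84684846e-05,  1.68188245e-05]), 'tcp_pos': array([0.1897975 , 0.54226515, 0.20549875]), 'orientation': array([-2.54835148e-04,  1.67593693e-01,  9.85855823e-01, -7.64790747e-04]), 'wrist_force': array([-0.1609266 ,  0.58473188, -0.24398077]), 'ft_torque': array([-0.00511774,  0.02498344,  0.07812004]), 'grip_force': 0.0, 'finger_gap': 0.08585767753040631} 0.0187
```

View pics/top1.png

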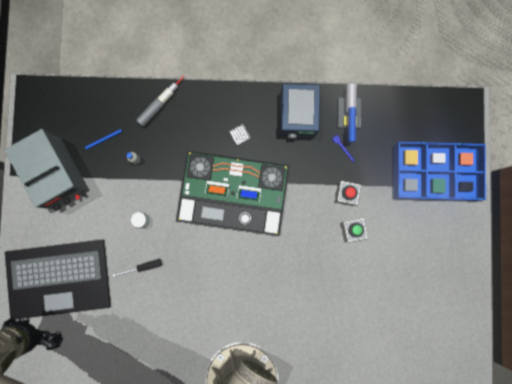

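The top view shows the laptop at about (232,193), the orange sticker at (217,188), blue at (249,194), the green button at (356,230) and red at (348,192).

```bash
python3 - <<'E'
import cv2,numpy as np
p=cv2.imread('pics/top1.png'); W=np.load('topW.npy')
cv2.imwrite('pics/c1.png',cv2.resize(p[145:245,175:295],None,fx=6,fy=6,interpolation=cv2.INTER_CUBIC)[:600])
for n,u,v in [('or',217,188),('bl',249,194),('gr',356,230),('red',348,192),('cup',245,218)]: print(n,W[v,u].round(4))
hsv=cv2.cvtColor(p,cv2.COLOR_BGR2HSV)
for n,lo,hi,b in [('green',(50,100,80),(75,255,255),(340,215,372,245)),('blue',(110,120,80),(130,255,255),(235,180,265,205)),('orange',(3,150,120),(18,255,255),(200,178,232,200)),('red',(172,120,80),(180,255,255),(335,180,362,206))]:
    x0,y0,x1,y1=b; m=cv2.inRange(hsv,lo,hi)[y0:y1,x0:x1]; ys,xs=np.nonzero(m)
    if len(xs): print(n,len(xs),xs.mean()+x0,ys.mean()+y0,np.nanmedian(W[y0:y1,x0:x1][m>0],0).round(4))
E
```

```text
or [0.605  0.0957 0.029 ]
bl [ 0.5879 -0.0078  0.0346]
gr [ 0.4814 -0.3458  0.0631]
red [ 0.6    -0.3189  0.066 ]
cup [0.5111 0.003  0.0215]
green 79 356.75949367088606 229.48101265822785 [ 0.4843 -0.3475  0.0626]
blue 105 248.28571428571428 193.73333333333332 [ 0.5885 -0.0047  0.0316]
orange 101 216.46534653465346 189.41584158415841 [0.6007 0.096  0.0323]
```

View pics/c1.png

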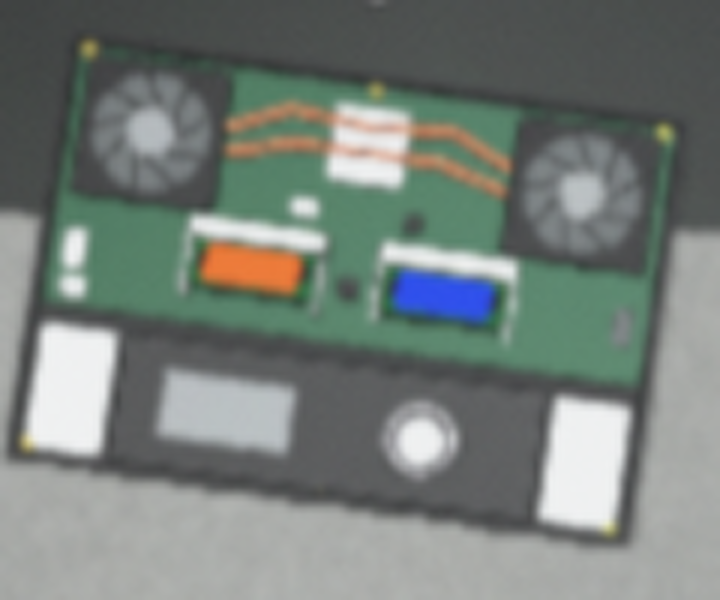

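The crop shows both sockets with the white connector strip (hinge) on top, so laptop +x ≈ world +x with a yaw of about -7°. The cup is about 75 mm from the blue module. I'll close the fingers and move above blue.

carry_out(steps=[[[0,0,-2],[-3,-2,0],255],[[0,0,-4],[-8,-5,0],255],[[0,0,-6],[-13,-9,0],255],[[0,0,-8],[-18,-12.5,0],255],[[0,0,-10],[-23,-16,0],255],[[0,0,-12],[-28,-19.5,0],255],[[0,0,-12],[-33,-23,0],255],[[0,0,-12],[-37,-26,0],255]], force=40)

```text
clock: 1.1
tcp_pos: [0.4542, 0.173, 0.206]
orientation: [-0.0, 0.064, 0.998, 0.0]
wrist_force: [0.0, 0.4, -0.2]
finger_gap: 0.0002
grip_force: 0.0
```

```bash
cat >> h.py <<'E'
def go(t,yaw=-7.0):
    "shift (cm, tool axes) and turn about tool z to reach t, tool y at yaw from world +y"
    s=env.get_state(); r=q(s['orientation']); y=r.as_matrix()[:,1]
    a=np.degrees(np.arctan2(-y[0],y[1]))
    print('clk',s['clock'],'tcp',s['tcp_pos'].round(4),'yaw',a.round(2),'F',s['wrist_force'].round(1),'gap',round(s['finger_gap'],4))
    print(' turn z',round(-(yaw-a),2),'shift cm',(r.inv().apply(np.array(t)-s['tcp_pos'])*100).round(2))
E
python3 -c "
from h import *
go([.565,-.005,.16])"
```

```text
clk 1.1 tcp [0.4542 0.173  0.206 ] yaw -7.36 F [ 0.   0.4 -0.2] gap 0.0002
 turn z -0.36 shift cm [-13.27 -16.23   4.6 ]
```

carry_out(steps=[[[0,0,0],[-2.5,-3,0.5],255],[[0,0,0],[-5,-6,1],255],[[0,0,0],[-7.5,-9,2],255],[[0,0,0],[-10,-12,3],255],[[0,0,0],[-12,-14.5,4],255],[[0,0,0],[-13,-16,4.6],255],[[0,0,0],[-13.3,-16.2,4.6],255],[[0,0,0],[-13.3,-16.2,4.6],255]])

```text
clock: 2.1
tcp_pos: [0.5644, -0.0019, 0.1605]
orientation: [-0.0, 0.063, 0.998, 0.0]
wrist_force: [-0.1, 0.3, 0.7]
finger_gap: -0.0003
grip_force: 0.0
```

```bash
python3 -c "
from h import *
go([.585,-.005,.06])
p,d=snap('wrist','w1'); print(env.get_calibration('wrist'))"
```

```text
clk 2.1 tcp [ 0.5644 -0.0019  0.1605] yaw -7.27 F [-0.1  0.3  0.7] gap -0.0003
 turn z -0.27 shift cm [-2.08 -0.05 10.05]
{'fx': 297.3186396354542, 'fy': 297.3186396354542, 'cx': 256.39820690313206, 'cy': 188.6292764887332, 'origin': array([0.49570398, 0.00743477, 0.3277367 ]), 'orientation': array([ 0.74326923, -0.10433096, -0.0922749 ,  0.65433268])}
```

View pics/w1.png

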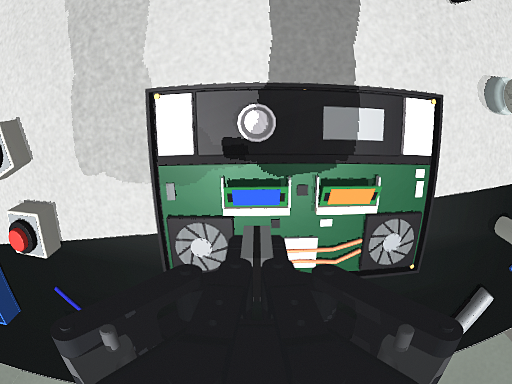

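The wrist view shows the blue sticker at about (257,197), orange at (352,197), with the blue strip at v≈211 and the fingertips at (256,228).

```bash
cat >> h.py <<'E'
def wpix(pts,d,c):
    out=[]
    for u,v,z in pts:
        a=np.array([u-c['cx'],v-c['cy']]); r=np.hypot(*a); th=r/c['fx']
        ray=np.array([a[0]/r*np.tan(th),-a[1]/r*np.tan(th),-1]); w=q(c['orientation']).apply(ray); o=np.array(c['origin'])
        D=d[int(round(v)),int(round(u))]
        out.append((o+ray_scale(z,o,w,D)*w).round(4))
    return out
def ray_scale(z,o,w,D): return D if z is None else (z-o[2])/w[2]
E
python3 - <<'E'
from h import *
d=np.load('w1.npy'); c=env.get_calibration('wrist'); p=cv2.imread('pics/w1.png'); hsv=cv2.cvtColor(p,cv2.COLOR_BGR2HSV)
for n,lo,hi,b in [('blue',(110,120,60),(130,255,255),(225,180,285,215)),('orange',(3,150,100),(22,255,255),(320,180,380,212))]:
    x0,y0,x1,y1=b; m=cv2.inRange(hsv,lo,hi)[y0:y1,x0:x1]; ys,xs=np.nonzero(m); u=xs.mean()+x0;v=ys.mean()+y0
    uv=[(u,v,None),(u,ys.min()+y0+1,None),(u,ys.max()+y0-1,None),(xs.min()+x0+2,v,None),(xs.max()+x0-2,v,None)]
    print(n,uv[0],xs.min()+x0,xs.max()+x0,ys.min()+y0,ys.max()+y0,*wpix(uv,d,c),sep='\n')
# column profile through module: rows
print(*[(v,w) for v,w in zip(range(184,220,3),wpix([(257,v,None) for v in range(184,220,3)],d,c))],sep='\n')
print(wpix([(222,211,.021),(290,211,.021),(318,211,.021),(381,211,.021)],d,c), wpix([(18,236,None)],d,c))
E
```

```text
blue
(np.float64(255.73286713286714), np.float64(196.91608391608392), None)
232
280
189
204
[ 0.59   -0.0051  0.0281]
[ 0.5811 -0.004   0.0328]
[ 0.5986 -0.0062  0.0226]
[ 0.5869 -0.0279  0.0286]
[0.5929 0.0183 0.0282]
orange
(np.float64(350.4206471494607), np.float64(195.93682588597844), None)
328
374
189
203
[0.6022 0.0975 0.0284]
[0.5936 0.0961 0.034 ]
[0.6111 0.0989 0.0233]
[0.5987 0.0741 0.0297]
[0.6051 0.1226 0.03  ]
(184, array([ 0.5813, -0.0026,  0.0087]))
(187, array([ 0.5778, -0.0022,  0.0335]))
(190, array([ 0.5809, -0.0026,  0.034 ]))
(193, array([ 0.5852, -0.0032,  0.0303]))
(196, array([ 0.5888, -0.0036,  0.0293]))
(199, array([ 0.5927, -0.0041,  0.0274]))
(202, array([ 0.597 , -0.0046,  0.0245]))
(205, array([ 0.6015, -0.0052,  0.0211]))
(208, array([ 0.6052, -0.0057,  0.0206]))
(211, array([ 0.6087, -0.0061,  0.0206]))
(214, array([ 0.6124, -0.0066,  0.02  ]))
(217, array([ 0.6206, -0.0076,  0.008 ]))
[array([ 0.6037, -0.0444,  0.021 ]), array([0.6132, 0.03  , 0.021 ]), array([0.6175, 0.0614, 0.021 ]), array([0.6286, 0.1377, 0.021 ])] [array([ 0.5955, -0.3153,  0.0617])]
```

```bash
python3 -c "
from h import *
go([.582,-.004,.021])"
```

```text
clk 2.15 tcp [ 0.5644 -0.0016  0.1607] yaw -7.24 F [-0.2  0.7  0.6] gap -0.0004
 turn z -0.24 shift cm [-1.77 -0.02 13.97]
```

carry_out(steps=[[[0,0,0],[-1.2,0,2],255],[[0,0,0],[-1.7,0,5],255],[[0,0,0],[-1.8,0,8],255],[[0,0,0],[-1.8,0,10.5],255],[[0,0,0],[-1.8,0,11.5],255],[[0,0,0],[-1.8,0,12.2],255],[[0,0,0],[-1.8,0,12.8],255],[[0,0,0],[-1.8,0,13.3],255]])

```text
clock: 3.15
tcp_pos: [0.5832, -0.0048, 0.0277]
orientation: [0.001, 0.064, 0.998, -0.0]
wrist_force: [-0.3, 1.3, -0.5]
finger_gap: 0.0001
grip_force: 0.0
```

```bash
python3 -c "
from h import *
go([.582,-.004,.021])"
```

```text
clk 3.15 tcp [ 0.5832 -0.0048  0.0277] yaw -7.3 F [-0.3  1.3 -0.5] gap 0.0001
 turn z -0.3 shift cm [0.13 0.07 0.67]
```

carry_out(steps=[[[0,0,0],[0,0,0.2],255],[[0,0,0],[0,0,0.4],255],[[0,0,0],[0,0,0.5],255],[[0,0,0],[0,0,0.6],255],[[0,0,0],[0,0,0.7],255],[[0,0,0],[0,0,0.8],255],[[0,0,0],[0,0,0.9],255],[[0,0,0],[0,0,0.9],255]])

```text
clock: 4.15
tcp_pos: [0.5824, -0.0048, 0.0182]
orientation: [-0.0, 0.064, 0.998, 0.0]
wrist_force: [0.1, 0.2, -0.3]
finger_gap: -0.0001
grip_force: 0.0
```

```bash
python3 - <<'E'
from h import *
snap('wrist','w2'); p,d=snap('scene','s2'); t,_=snap('top','t2')
a=cv2.imread('pics/w2.png')[130:300,150:400]; a=cv2.resize(a,(500,340),interpolation=cv2.INTER_CUBIC)
W=np.load('sceneW.npy'); 
m=np.argwhere((abs(W[...,0]-.59)<.004)&(abs(W[...,1])<.004)); v,u=m.mean(0).astype(int); print(u,v)
b=p[max(v-65,0):v+65,u-60:u+60,::-1]; b=cv2.resize(b,(300,325))
o=np.zeros((340,800,3),np.uint8); o[:,:500]=a; o[:325,500:]=b; cv2.imwrite('pics/m2.png',o); print(env.get_state()['wrist_force'])
E
```

```text
255 205
[-0.15443356  0.92320606 -0.61145555]
```

View pics/m2.png

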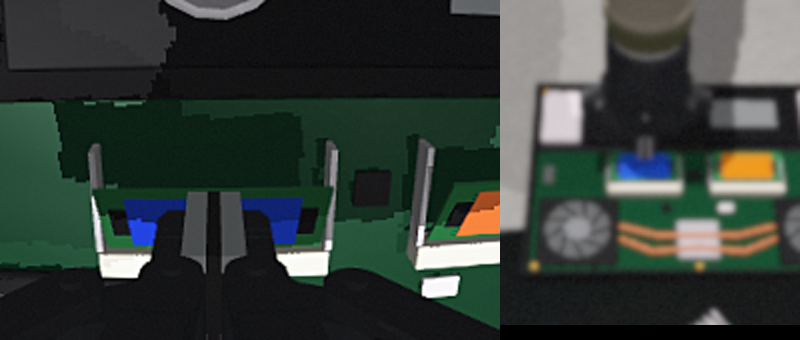

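```bash
python3 - <<'E'
from h import *
d=np.load('w2.npy'); c=env.get_calibration('wrist')
for u in (232,292,385):
    for v in range(200,268,5): print(u,v,wpix([(u,v,None)],d,c)[0])
print(*[(v,wpix([(250,v,None)],d,c)[0]) for v in range(210,250,6)])
E
```

```text
232 200 [ 0.5699 -0.0183  0.0076]
232 205 [ 0.5731 -0.0187  0.0079]
232 210 [ 0.5761 -0.0191  0.0089]
232 215 [ 0.5796 -0.0197  0.0084]
232 220 [ 0.5829 -0.0202  0.0089]
232 225 [ 0.5761 -0.0172  0.0338]
232 230 [ 0.579  -0.0176  0.0339]
232 235 [ 0.5829 -0.0184  0.0322]
232 240 [ 0.5747 -0.0152  0.0562]
232 245 [ 0.5752 -0.015   0.0606]
232 250 [ 0.5758 -0.0148  0.0646]
232 255 [ 0.5752 -0.0142  0.0705]
232 260 [ 0.5695 -0.0122  0.0853]
232 265 [ 0.5692 -0.0118  0.0896]
292 200 [0.5744 0.0192 0.0088]
292 205 [0.5774 0.0189 0.0095]
292 210 [0.581  0.0186 0.0089]
292 215 [0.5841 0.0182 0.0095]
292 220 [0.5882 0.0181 0.0081]
292 225 [0.5805 0.0158 0.0335]
292 230 [0.584  0.0156 0.0326]
292 235 [0.5877 0.0155 0.0313]
292 240 [0.5923 0.0154 0.0285]
292 245 [0.5974 0.0154 0.025 ]
292 250 [0.602  0.0152 0.0229]
292 255 [0.6083 0.0153 0.0179]
292 260 [0.6103 0.0148 0.0209]
292 265 [0.5733 0.0104 0.0878]
385 200 [0.583  0.0821 0.0088]
385 205 [0.5864 0.0821 0.009 ]
385 210 [0.5896 0.0817 0.0099]
385 215 [0.594  0.0825 0.0084]
385 220 [0.5975 0.0824 0.0088]
385 225 [0.5891 0.0716 0.0335]
385 230 [0.5934 0.0726 0.0316]
385 235 [0.5975 0.0733 0.0302]
385 240 [0.6029 0.0749 0.0269]
385 245 [0.6081 0.0764 0.0242]
385 250 [0.616  0.0796 0.0174]
385 255 [0.6179 0.0784 0.0207]
385 260 [0.6218 0.0785 0.021 ]
385 265 [0.6347 0.0847 0.0079]
(210, array([ 0.5774, -0.0078,  0.0093])) (216, array([ 0.5818, -0.0084,  0.0082])) (222, array([ 0.5859, -0.009 ,  0.0082])) (228, array([ 0.5719, -0.0062,  0.0505])) (234, array([ 0.5722, -0.0061,  0.057 ])) (240, array([ 0.5724, -0.006 ,  0.0633])) (246, array([ 0.5715, -0.0058,  0.071 ]))
```

```bash
python3 - <<'E'
from h import *
d=np.load('s2.npy'); W=world('scene',d); s=env.get_state(); print(s['tcp_pos'],s['finger_gap'],s['joint_pos'].round(4))
T=s['tcp_pos']
m=(np.hypot(W[...,0]-T[0],W[...,1]-T[1])<.03)&(W[...,2]>.012)&(W[...,2]<.12)&(d>0)
for v,u in np.argwhere(m):
    if u%3==0 or 1:
        if abs(W[v,u,1]-T[1])<.004: print(u,v,W[v,u].round(4))
E
```

```text
[ 0.58258628 -0.00476422  0.01832514] 0.00013867725166065504 [-1.460e-01  4.487e-01 -2.372e-01  8.848e-01  1.000e-04 -1.870e-02]
254 185 [ 0.5731 -0.0012  0.0926]
255 185 [ 0.5946 -0.0022  0.1198]
252 186 [ 0.5744 -0.0062  0.091 ]
254 186 [ 0.5757 -0.0015  0.092 ]
255 186 [ 0.5939 -0.002   0.1151]
252 187 [ 0.5779 -0.0067  0.0916]
254 187 [ 0.5779 -0.0018  0.0909]
255 187 [ 0.5955 -0.0021  0.1134]
252 188 [ 0.5803 -0.007   0.0908]
253 188 [ 0.57  -0.003  0.077]
254 188 [ 0.5806 -0.0021  0.0904]
255 188 [ 0.5974 -0.0024  0.112 ]
252 189 [ 0.5842 -0.0075  0.092 ]
253 189 [ 0.5765 -0.0039  0.0814]
254 189 [ 0.5828 -0.0024  0.0894]
255 189 [ 0.5998 -0.0027  0.1113]
252 190 [ 0.5868 -0.0078  0.0914]
253 190 [ 0.5791 -0.0042  0.0809]
254 190 [ 0.5859 -0.0028  0.0895]
255 190 [ 0.5951 -0.0018  0.1012]
252 191 [ 0.591  -0.0083  0.0929]
253 191 [ 0.5826 -0.0047  0.0815]
254 191 [ 0.5909 -0.0035  0.0921]
255 191 [ 0.5945 -0.0016  0.0965]
253 192 [ 0.5843 -0.0048  0.0797]
254 192 [ 0.5956 -0.0042  0.0945]
255 192 [ 0.5943 -0.0015  0.0923]
252 193 [ 0.594  -0.0087  0.089 ]
253 193 [ 0.5876 -0.00
[... 1895 characters left out ...]
977 -0.0031  0.026 ]
252 210 [ 0.599  -0.0083  0.0244]
253 210 [ 0.5982 -0.0057  0.0227]
254 210 [ 0.5987 -0.0032  0.023 ]
255 210 [ 0.6015 -0.0011  0.0267]
252 211 [ 0.6003 -0.0085  0.0218]
253 211 [ 0.6001 -0.0059  0.021 ]
254 211 [ 0.5998 -0.0033  0.0201]
252 212 [ 0.6028 -0.0088  0.0209]
253 212 [ 0.6012 -0.006   0.0182]
254 212 [ 0.6012 -0.0034  0.0177]
255 212 [ 0.6025 -0.001   0.0192]
253 213 [ 0.607  -0.0068  0.0223]
254 213 [ 0.607  -0.0042  0.0219]
255 213 [ 0.6073 -0.0017  0.0219]
253 214 [ 0.6099 -0.0071  0.0221]
254 214 [ 0.6103 -0.0047  0.0223]
255 214 [ 0.6092 -0.0019  0.0202]
253 215 [ 0.612  -0.0074  0.0209]
254 215 [ 0.612  -0.0049  0.0204]
255 216 [ 0.6121 -0.0022  0.0155]
```

```bash
python3 - <<'E'
import cv2
p=cv2.imread('pics/s2.png'); cv2.imwrite('pics/s2c.png',cv2.resize(p[130:230,200:320],(720,600),interpolation=cv2.INTER_NEAREST))
E
```

```text
(no output)
```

View pics/s2c.png

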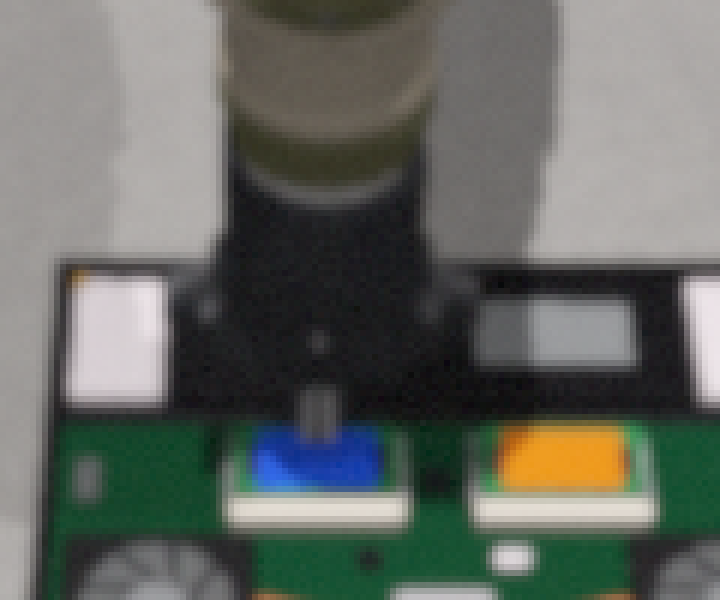

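Both cameras agree that the fingertips sit at z≈0.047 while the reported TCP is 0.018. The module is untouched and the force is about zero, so the real tips end about 29 mm short of the TCP. The xy position is right. I'll continue down by about 26 mm, watching the force.

carry_out(steps=[[[0,0,0],[0,0,0.4],255],[[0,0,0],[0,0,0.8],255],[[0,0,0],[0,0,1.1],255],[[0,0,0],[0,0,1.3],255],[[0,0,0],[0,0,1.5],255],[[0,0,0],[0,0,1.7],255],[[0,0,0],[0,0,1.9],255],[[0,0,0],[0,0,2.0],255]])

```text
clock: 5.3
tcp_pos: [0.5826, -0.0048, -0.0019]
orientation: [0.0, 0.064, 0.998, 0.0]
wrist_force: [-2.0, 0.5, 3.1]
finger_gap: -0.0003
grip_force: 1.5
```

Contact: 3 N of upward force, and the module is moving. I'll continue.

carry_out(steps=[[[0,0,0],[0,0,0.2],255],[[0,0,0],[0,0,0.3],255],[[0,0,0],[0,0,0.4],255],[[0,0,0],[0,0,0.5],255],[[0,0,0],[0,0,0.6],255],[[0,0,0],[0,0,0.7],255],[[0,0,0],[0,0,0.75],255],[[0,0,0],[0,0,0.75],255]])

```text
clock: 6.3
tcp_pos: [0.5826, -0.0048, -0.0045]
orientation: [0.001, 0.064, 0.998, -0.0]
wrist_force: [-13.6, 1.3, 36.7]
finger_gap: -0.0003
grip_force: 18.4
```

carry_out(steps=[[[0,0,0],[0,0,-0.5],255],[[0,0,0],[0,0,-1.5],255],[[0,0,0],[0,0,-3],255],[[0,0,0],[0,0,-5],255],[[0,0,0],[0,0,-6.5],255],[[0,0,0],[0,0,-7],255],[[0,0,0],[0,0,-7],255],[[0,0,0],[0,0,-7],255]])

```text
clock: 7.3
tcp_pos: [0.582, -0.0047, 0.0601]
orientation: [-0.001, 0.064, 0.998, 0.0]
wrist_force: [0.4, 0.4, 0.1]
finger_gap: 0.0
grip_force: 0.0
```

```bash
python3 - <<'E'
from h import *
go([.594,.097,.04])
snap('wrist','w3'); d=np.load('w3.npy'); c=env.get_calibration('wrist')
for x in (-.02,.016):
  for v in range(190,236,3):
    # choose u by y
    us=[(u,wpix([(u,v,None)],d,c)[0]) for u in range(200,320,2)]
    u,w=min(us,key=lambda t:abs(t[1][1]-x)); print(u,v,w)
E
```

```text
clk 7.3 tcp [ 0.582  -0.0047  0.0601] yaw -7.3 F [0.4 0.4 0.1] gap 0.0
 turn z -0.3 shift cm [ 0.1  10.24  2.01]
234 190 [ 0.5714 -0.0194  0.019 ]
234 193 [ 0.5732 -0.0196  0.0204]
234 196 [ 0.5752 -0.0198  0.0215]
234 199 [ 0.5774 -0.0202  0.0215]
234 202 [ 0.58   -0.0206  0.0205]
236 205 [ 0.5825 -0.0195  0.0204]
236 208 [ 0.5851 -0.02    0.0196]
236 211 [ 0.5875 -0.0203  0.0194]
236 214 [ 0.5896 -0.0206  0.0201]
238 217 [ 0.5919 -0.0194  0.021 ]
238 220 [ 0.5943 -0.0197  0.0209]
238 223 [ 0.5971 -0.0202  0.0199]
238 226 [ 0.5997 -0.0206  0.0196]
240 229 [ 0.6034 -0.0198  0.017 ]
240 232 [ 0.6048 -0.0199  0.0196]
234 235 [ 0.5748 -0.0148  0.0908]
282 190 [0.5756 0.0153 0.0196]
284 193 [0.5778 0.0165 0.0205]
284 196 [0.58   0.0162 0.0208]
284 199 [0.5824 0.016  0.0204]
284 202 [0.5846 0.0158 0.0209]
284 205 [0.5872 0.0156 0.02  ]
284 208 [0.5898 0.0154 0.0194]
286 211 [0.5922 0.0166 0.0198]
286 214 [0.5944 0.0164 0.0204]
286 217 [0.5966 0.0161 0.0207]
286 220 [0.5991 0.0159 0.0205]
286 223 [0.6013 0.0156 0.021 ]
286 226 [0.6044 0.0155 0.0196]
286 229 [0.6082 0.0154 0.0166]
288 232 [0.6093 0.0165 0.0203]
288 235 [0.6115 0.0163 0.021 ]
```

View pics/w3.png

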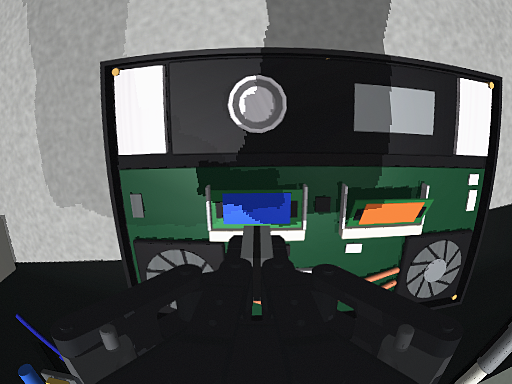

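The blue sticker face now reads z≈0.020–0.021 along its whole length, so blue is flat. The orange module at (390,213) is still up. I'll move over to orange, 10.4 cm along tool y.

carry_out(steps=[[[0,0,0],[0,3,0],255],[[0,0,0],[0,7,0],255],[[0,0,0],[0,10,0],255],[[0,0,0],[0,10.4,1.5],255],[[0,0,0],[0,10.4,3.5],255],[[0,0,0],[0,10.4,4.8],255],[[0,0,0],[0,10.4,5.2],255],[[0,0,0],[0,10.4,5.5],255]])

```text
clock: 8.35
tcp_pos: [0.5955, 0.0979, 0.0059]
orientation: [-0.0, 0.064, 0.998, -0.0]
wrist_force: [-0.0, 0.3, 3.8]
finger_gap: 0.0003
grip_force: 1.4
```

carry_out(steps=[[[0,0,0],[0,0,0.2],255],[[0,0,0],[0,0,0.4],255],[[0,0,0],[0,0,0.6],255],[[0,0,0],[0,0,0.8],255],[[0,0,0],[0,0,1.0],255],[[0,0,0],[0,0,1.2],255],[[0,0,0],[0,0,1.4],255],[[0,0,0],[0,0,1.4],255]])

```text
clock: 9.35
tcp_pos: [0.5956, 0.0983, -0.0044]
orientation: [0.001, 0.064, 0.998, -0.0]
wrist_force: [-11.6, -1.3, 29.4]
finger_gap: -0.0
grip_force: 14.9
```

Orange stopped at the same depth with 29 N. I'll rise and move towards the green button.

carry_out(steps=[[[0,0,0],[0,0,-1],255],[[0,0,0],[0,0,-5],255],[[0,0,0],[0,0,-10],255],[[0,0,0],[0.3,-3,-13],255],[[0,0,0],[1,-8,-13],255],[[0,0,0],[1.6,-13,-13],255],[[0,0,0],[2.2,-18,-13],255],[[0,0,0],[2.8,-23,-13],255]])

```text
clock: 10.35
tcp_pos: [0.5387, -0.1277, 0.1214]
orientation: [0.0, 0.063, 0.998, 0.0]
wrist_force: [0.9, -0.5, 0.1]
finger_gap: 0.0001
grip_force: 0.0
```

```bash
python3 - <<'E'
from h import *
go([.484,-.3475,.12])
snap('wrist','w4'); d=np.load('w4.npy'); c=env.get_calibration('wrist'); p=cv2.imread('pics/w4.png'); hsv=cv2.cvtColor(p,cv2.COLOR_BGR2HSV)
W=np.array([[w if 0 else w for w in wpix([(u,v,None) for u in range(0,512,2)],d,c)] for v in range(0,384,2)])
near=np.hypot(W[...,0]-.484,W[...,1]+.3475)<.03; m=cv2.inRange(hsv,(45,100,50),(80,255,255))[::2,::2]>0
k=m&near&(W[...,2]>.055); print(k.sum(),W[k].mean(0),W[k].min(0),W[k].max(0))
o=(np.hypot(W[...,0]-.602,W[...,1]-.0975)<.012)&(W[...,2]<.05); print('orange',o.sum(), W[o][:,2].min() if o.any() else 0,W[o][:,2].max() if o.any() else 0)
E
```

```text
clk 10.35 tcp [ 0.5387 -0.1277  0.1214] yaw -7.28 F [ 0.9 -0.5  0.1] gap 0.0001
 turn z -0.28 shift cm [  2.64 -22.5    0.13]
153 [ 0.4821732  -0.34996732  0.06128954] [ 0.4669 -0.3671  0.0552] [ 0.4973 -0.3372  0.064 ]
orange 55 0.0176 0.0207
```

Orange reads flat at z≈0.018–0.021, and green is refined to (0.483,-0.350). I'll move above it, then press.

carry_out(steps=[[[0,0,0],[0.6,-5,0],255],[[0,0,0],[1.2,-10,0],255],[[0,0,0],[1.8,-15,0],255],[[0,0,0],[2.4,-20,0],255],[[0,0,0],[2.7,-22.8,0],255],[[0,0,0],[2.7,-22.8,2],255],[[0,0,0],[2.7,-22.8,5],255],[[0,0,0],[2.7,-22.8,6],255]])

```text
clock: 11.4
tcp_pos: [0.4821, -0.3479, 0.0594]
orientation: [-0.001, 0.064, 0.998, 0.001]
wrist_force: [-0.2, -0.2, 0.4]
finger_gap: 0.0
grip_force: 0.0
```

```bash
python3 -c "
from h import *
go([.483,-.350,.029])"
```

```text
clk 11.4 tcp [ 0.4821 -0.3479  0.0594] yaw -7.31 F [-0.2 -0.2  0.4] gap 0.0
 turn z -0.31 shift cm [-0.12 -0.2   3.04]
```

carry_out(steps=[[[0,0,0],[0,-0.2,0.8],255],[[0,0,0],[0,-0.2,1.6],255],[[0,0,0],[0,-0.2,2.1],255],[[0,0,0],[0,-0.2,2.5],255],[[0,0,0],[0,-0.2,2.8],255],[[0,0,0],[0,-0.2,3.1],255],[[0,0,0],[0,-0.2,3.1],255],[[0,0,0],[0,-0.2,3.1],255]])

```text
clock: 12.4
tcp_pos: [0.483, -0.3511, 0.0313]
orientation: [0.0, 0.064, 0.998, -0.0]
wrist_force: [-0.3, 2.0, 4.0]
finger_gap: 0.0001
grip_force: 2.3
```

carry_out(steps=[[[0,0,0],[0,0,0.1],255],[[0,0,0],[0,0,0.2],255],[[0,0,0],[0,0,0.3],255],[[0,0,0],[0,0,0.3],255],[[0,0,0],[0,0,0.3],255],[[0,0,0],[0,0,0.3],255],[[0,0,0],[0,0,0.3],255],[[0,0,0],[0,0,0.3],255]])

```text
clock: 13.4
tcp_pos: [0.4831, -0.3512, 0.0308]
orientation: [0.001, 0.064, 0.998, -0.001]
wrist_force: [-5.4, 5.9, 20.5]
finger_gap: -0.0004
grip_force: 10.6
```

carry_out(steps=[[[0,0,0],[0,0,0],255],[[0,0,0],[0,0,0],255],[[0,0,0],[0,0,0],255],[[0,0,0],[0,0,0],255],[[0,0,0],[0,0,0],255],[[0,0,0],[0,0,0],255],[[0,0,0],[0,0,0],255],[[0,0,0],[0,0,0],255]])

```text
clock: 14.4
tcp_pos: [0.4831, -0.3512, 0.0308]
orientation: [0.001, 0.064, 0.998, -0.001]
wrist_force: [-5.5, 4.4, 22.1]
finger_gap: -0.0002
grip_force: 10.6
```

The button is bottomed out at 21 N and has been held for over a second. I'll release it and check.

carry_out(steps=[[[0,0,0],[0,0,-0.3],255],[[0,0,0],[0,0,-0.8],255],[[0,0,0],[0,0,-2],255],[[0,0,0],[0,0,-5],255],[[0,0,0],[0,0,-9],255],[[0,0,0],[0,0,-12],255],[[0,0,0],[0,0,-12],255],[[0,0,0],[0,0,-12],255]])

```text
clock: 15.4
tcp_pos: [0.4824, -0.3507, 0.1471]
orientation: [-0.0, 0.064, 0.998, 0.0]
wrist_force: [0.8, 0.4, -0.3]
finger_gap: -0.0
grip_force: 0.0
```

```bash
python3 - <<'E'
from h import *
p,d=snap('top','t5'); W=world('top',d); W0=np.load('topW.npy')
for n,b in dict(blue=(240,189,257,199),orange=(209,184,225,194)).items():
    x0,y0,x1,y1=b; print(n,[np.median(w[y0:y1,x0:x1,2]).round(4) for w in (W0,W)])
p,d=snap('scene','s5'); W=world('scene',d); hsv=cv2.cvtColor(p,cv2.COLOR_RGB2HSV)
m=(np.hypot(W[...,0]-.483,W[...,1]+.35)<.012)&(W[...,2]<.09); W0=np.load('sceneW.npy')
m0=(np.hypot(W0[...,0]-.483,W0[...,1]+.35)<.012)&(W0[...,2]<.09)
print('green z',np.median(W0[m0][:,2]),np.median(W[m][:,2]))
go([0,0,0])
cv2.imwrite('pics/f.png',cv2.imread('pics/s5.png'))
E
```

```text
blue [np.float64(0.0287), np.float64(0.0226)]
orange [np.float64(0.0286), np.float64(0.0216)]
green z 0.061785848497460494 0.06187045820668213
clk 15.5 tcp [ 0.482  -0.3503  0.1463] yaw -7.3 F [ 0.7  0.5 -0.2] gap -0.0003
 turn z -0.3 shift cm [52.23 28.59 14.79]
```

View pics/t5.png

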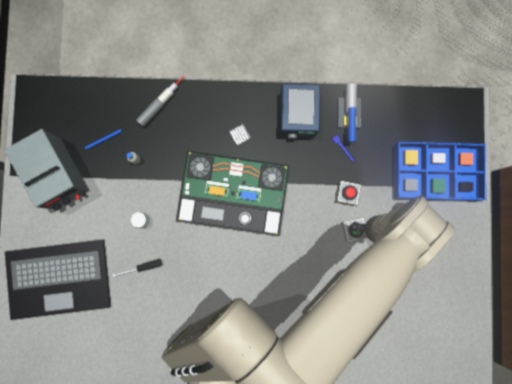

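The final picture shows both modules flat, at (217,189) and (249,194). The red box at (348,193), the green box at (355,230) and the bystanders are all where they began.

```bash
python3 -c "
from workcell import env
print(env.hand_in())"
```

```text
the job is handed in; nothing more can be done
None
```

I pressed the blue module flat, then the orange one, then held the green button fully down for over a second and released it; the final camera check showed both modules flat, the green button up, and the boxes and bystanders unmoved, and I handed the job in at about 15.5 s (no verdict was returned).

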